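# Centre-punch the drill spot on a clip blank

### The arm

A 6-joint arm with a two-finger parallel gripper is mounted at the origin on the work surface. World frame = base frame: x ahead of the robot, y to its left, z up, the work surface at z = 0. Lengths are in mm, angles in rad, forces in N, time in s.
With the tool pointing down it reaches from about 275 to 750 mm from the base axis. Payload 10.2 kg.
Tool frame: the origin (TCP) lies between the finger pads; the fingertips stand 17 mm ahead of it and the grasp point (between the pads) lies 2 mm behind it; z points along the fingers, y is the line along which they close (so a half turn about z gives the same grasp; the last joint's range is limited). The gripper opens to 85 mm and grips with 20 to 120 N. Pads are 22 mm wide; open, the fingers measure 114 mm over their backs; the gripper's body (76 mm by 85 mm) begins 54 mm behind the grasp point. The pads swing forward as they close: fully open they stand 13 mm farther back than shut.
Start: joints at [0.941, 0.313, 1.498, -0, 1.331, -0.223], TCP at [207.741, 482.157, 248.294] pointing down, gripper open.
Joint ranges: [-2.94, 2.94], [-0.97, 2.17], [0.19, 2.56], [-1.23, 4.37], [0.02, 3.11], [-2.88, 2.88]. Speed limits (rad/s): [2.39, 2.39, 3.01, 3.14, 3.14, 3.14].

### API

Orientations are given as a unit quaternion [w, x, y, z].
In Python, from rig import * gives the robot as it stands.
- The arm moves only by the tool step_arm, never from a script. Its argument "commands" is text: rows parted by semicolons, each of 7 numbers parted by spaces: the opening, from 0 (shut) to 1 (fully open), then the shift along the tool's x, y, z in cm, then the turn, a rotation vector about the tool's x, y, z in rad. In form: hand x y z rx ry rz; .... A call has 1 to 20 rows; each row is the pose to reach, as a shift and turn from the pose commanded when the call began, along the tool's axes at that moment; what a row does not reach only later rows make up. A row lasts 1/12 s, in which the tool goes at most 41.7 mm and 7.16 degrees, less where a joint would pass 70% of its speed; a pose out of reach is approached as far as the arm can. A call with a gripper value outside its range is refused whole. The fingers move at their own pace and stop on an object; "newtons" is the grip in N (left out, the last holds). Time passes only in rows, so rows that repeat a pose let the fingers close. It gives the time, the measured TCP pose, the force, the opening and the grip force at its end, in the units of the state.
- sense(): the state, without advancing time (a new reading comes with each control period).
- capture(name): name is "side" or "top" or "wrist"; returns the picture (480x640x3 uint8, red, green, blue); there is no depth.
- camera_model(name): a dict with "mtx" (3x3 intrinsics, pixels), "eye" and "rotation" of the camera in the world. Camera axes: x right, y down, z forward; pixel columns grow to the right and rows downward; lengths in mm; the calibration is good to about 2 mm. A picture is of the moment at which its call begins: read the wrist's pose just before it. camera_model takes no time and is no camera call; for the wrist camera it gives the pose at the moment of the call.
- finish_job(): hands the job in; it is judged then, once.
Trained networks look in the newest picture that a camera, given by its name, has taken for a name from the list of things; names that differ only in an ending like _2 or _b are one class to them, and where a whole thing is asked for, a point or a joint stands for the part that bears it (a point fixed in the world has none). Each returns a list of dicts, best first, with "score" (0 to 1); they miss things now and then, are a little off and sometimes report something else, mostly with a low value. They report only what shows in the picture. A call takes as long as a camera call.
- search_frame(camera, label): "rect" ([centre column, centre row, width, height] in pixels, round what is visible of it).
- trace(camera, label): "mask" (480x640 bool, what is visible of it) and "rect" ([centre column, centre row, width, height] in pixels, round what is visible of it).
- spot_point(camera, label): "xy" ([column, row] in pixels: a listed point, or the origin of a listed thing).
The state is a dict: "time_s": time; "joints": joint angles; "dq": joint speeds; "tau": joint torques, N m; "eef_pos": TCP position; "ee_rot": TCP orientation; "force": force on the tool from outside, world axes, zero at the start; "wrist_torque": the same for the moment, N m; "grip_width": opening from 0.0 (shut) to 1.0 (fully open); "grip_force": force on a finger pad.
Only numpy, scipy, OpenCV 4.12 (cv2) and the standard library are available. Lean on these libraries where they do the work, as an engineer would, in place of code of your own. Each camera call takes 0.05 s, during which the arm holds its last target. There are 200 camera calls.

### The job

Take the spring-loaded centre punch out of its stand, set its point upright on the scribed cross of the aluminium blank in the vise, and press gently straight down until the hidden spring snaps; stop there rather than driving the punch down hard, and fire it nowhere else. Then put the punch back upright in its hole in the stand, fully home, and leave the scriber, the nail file and the bracelet where they are.

Things in the scene. Friction and masses are not known exactly. Their poses are not given: they have to be found in the camera images.
- punch_center (a point): Grip of the centre punch, a thick steel rod (0.12-0.2 kg) upright in a hole of the stand, z up along it. Barrel 19 mm across, 62 mm long, topped by a cap 14 mm across and 18 mm high. The point is on its axis, 40 mm above the shoulder that rests on the stand and 40 mm below the cap's top. A grip of 60 N or more keeps it from slipping when pressed.
- punch_nose (a point): End of the punch's dark nose (11 mm across, tapering to 7), 62 mm below punch_center, 22 mm below the shoulder. The sprung point, 4.8 mm thick and rounded, sticks out 12 mm farther. If pressed on past the snap, the nose lands on the work: a hard stop where the force shoots up.
- punch_tip (a point): End of the punch's point, 74 mm below punch_center when out. Pressed, it slides into the nose: it gives at about 4 N, resists more by 1.25 N per mm, and at about 14 N (8 mm in) the spring snaps and the force suddenly drops to about 7 N. The nose lands some 4 mm farther on. When lifted off, the point springs out by itself.
- punch_click (a joint): The hidden trip inside the punch (m): about 0 while it is set, jumps to 0.0065 when the spring snaps, returns to 0 when the point is unloaded.
- vise: Grey screw vise bolted down, base 110 x 130 mm, jaws 90 mm long, 60 mm high; origin under its centre, y along the jaws, cross handle at the -x side (reaches 80 mm out). It holds the blank: an aluminium channel, 24 mm wide, 76 mm long, flat side up. More than 25 N on vise or blank is damage.
- vise_mark (a point): Point level with the jaw tops (60 mm above the table) straight below the scribed cross: two thin dark lines crossing midway across the blank, 18 mm from its centre to the vise's +y (a black drilled hole, 11 mm, is on the other half). The blank was clamped by eye: its top lies 4 to 18 mm above this point, not measured.
- hole_a (a point): Centre of a hole's mouth in the stand's top, 52 mm above the table. The stand is a fixed white block, 70 x 130 x 52 mm, with two through holes 14.5 mm wide, 64 mm apart along its y, chamfered 3 mm; x runs across the row. One hole holds the punch, the other the scriber.
- hole_b (a point): Centre of the mouth of the other hole, 64 mm from hole_a along the stand's +y.
- scriber_center (a point): Plain aluminium scriber standing in the other hole: 9 mm stem with a 19 mm collar, its top 66 mm above the stand; this point is 30 mm above the stand. Leave it alone.
- nail_file: Grey nail file lying flat, 142 x 22 x 5 mm; origin under its centre. Bystander.
- bracelet: Black bead bracelet lying flat, 66 mm across, 12 mm high; origin under its centre. Bystander.

How it is judged:
By the outcome, as a careful person would: the job done as asked, in the order asked, and still so for the second after the job is handed in, with the robot touching nothing.
It also fails if it takes over 72 s, if anything falls off the work surface, if the arm or the gripper's body presses on something with over 40 N, if the wrist force passes 120 N, or if a joint passes its speed limit or range.

## Working session

There is one attempt and no reset: what is moved stays moved. The work goes in short steps, Python scripts to look and compute and a tool call to move; the robot and the scene stay as the last step left them, time stands still between calls to the robot, and variables do not carry over. Pictures are saved under pics/ and viewed, at most 10 in all, crops included, and the job is handed in when it is done.

Besides the shell and the picture viewer there is one more tool, called by a JSON object that holds its "name" and its "arguments", one argument or row to a line. step_arm: Moves the arm, as the interface text tells. Its arguments: {"type":"object","properties":{"commands":{"type":"string"},"newtons":{"type":"number"}},"required":["commands"]}

```bash
mkdir -p pics; ls; cat > h.py <<'E'
from rig import *
import numpy as np, cv2
from scipy.spatial.transform import Rotation as R
def proj(cam,p,m=None):
    m=m or camera_model(cam); Rt=np.array(m["rotation"]); q=Rt.T@(np.array(p,float)-np.array(m["eye"])); q=np.array(m["mtx"])@q; return q[:2]/q[2]
def ray(m,px):
    d=np.array(m["rotation"])@np.linalg.inv(np.array(m["mtx"]))@np.array([px[0],px[1],1.]); return np.array(m["eye"]),d
def atz(m,px,z):
    e,d=ray(m,px); return e+d*(z-e[2])/d[2]
def tri(obs):
    A=np.zeros((3,3));b=np.zeros(3)
    for m,px in obs:
        e,d=ray(m,px); d=d/np.linalg.norm(d); P=np.eye(3)-np.outer(d,d); A+=P;b+=P@e
    return np.linalg.solve(A,b)
def save(img,n): cv2.imwrite(f"pics/{n}.png",cv2.cvtColor(img,cv2.COLOR_RGB2BGR))
def pose():
    s=sense(); q=s["ee_rot"]; return np.array(s["eef_pos"]), R.from_quat([q[1],q[2],q[3],q[0]])
E
python3 - <<'E'
from h import *
np.set_printoptions(precision=2,suppress=True)
ims={}
for c in ["side","top"]:
    m=camera_model(c); print(c,m["eye"],np.array(m["rotation"]).tolist(),m["mtx"][0])
    ims[c]=capture(c); save(ims[c],c+"0")
    for l in ["punch_center","punch_nose","vise_mark","vise","hole_a","scriber_center","nail_file","bracelet"]:
        r=spot_point(c,l); print(l,[(np.round(x["xy"],1).tolist(),round(x["score"],2)) for x in r[:3]])
s=sense(); print(s)
E
```

```text
pics
side [ 537.28 -563.04  411.73] [-0.4932503006828362, 0.868622676826991, -0.03862313466906817, 0.02659021712095327] [467.45   0.   317.77]
punch_center [([307.5, 307.8], 0.69)]
punch_nose [([307.1, 351.1], 0.98), ([251.9, 180.5], 0.68)]
vise_mark [([249.7, 181.6], 0.83)]
vise [([255.4, 211.9], 0.74)]
hole_a [([285.2, 378.8], 0.81), ([309.0, 334.1], 0.57), ([248.7, 176.4], 0.4)]
scriber_center [([283.7, 354.9], 0.86)]
nail_file [([226.2, 283.1], 0.69)]
bracelet [([376.5, 278.9], 0.74), ([285.4, 354.4], 0.66)]
top [522.36  23.53 826.84] [-0.021547998708719047, 0.7127041016913674, -0.7002964994097535, 0.03425434422661149] [434.81   0.   315.35]
punch_center [([429.3, 256.0], 0.65)]
punch_nose [([416.2, 254.6], 0.64)]
vise_mark [([183.8, 296.1], 0.92)]
vise [([199.0, 295.7], 0.63)]
hole_a [([452.1, 272.9], 0.86), ([415.9, 254.3], 0.83)]
scriber_center [([460.0, 271.8], 0.62)]
nail_file [([319.7, 312.3], 0.71)]
bracelet []
{'time_s': 0.9, 'joints': array([ 0.94,  0.31,  1.5 , -0.  ,  1.33, -0.22]), 'dq': array([ 0., -0.,  0., -0., -0., -0.]), 'tau': array([ -0.  , -41.22, -25.99,  -0.  ,   0.  ,   0.  ]), 'eef_pos': array([207.75, 482.15, 248.29]), 'ee_rot': array([ 0.  ,  0.2 ,  0.98, -0.  ]), 'force': array([-0.42, -0.24,  0.65]), 'wrist_torque': array([-0.02, -0.01, -0.02]), 'grip_force': 0.0, 'grip_width': 0.9979674678195051}
```

```bash
python3 - <<'E'
s=open('h.py').read()
s=s.replace('np.array(m["rotation"])','rm(m)').replace('Rt=rm(m);','Rt=rm(m);')
s+='''
def rm(m):
    q=m["rotation"]; return R.from_quat([q[1],q[2],q[3],q[0]]).as_matrix()
'''
open('h.py','w').write(s)
E
python3 - <<'E'
from h import *
np.set_printoptions(precision=1,suppress=True)
S=camera_model("side");T=camera_model("top")
for n,a,b in [("pc",(307.5,307.8),(429.3,256)),("hole_punch",(309,334.1),(415.9,254.3)),("hole_scr",(285.2,378.8),(452.1,272.9)),("mark",(249.7,181.6),(183.8,296.1)),("vise",(255.4,211.9),(199,295.7)),("scr",(283.7,354.9),(460,271.8)),("file",(226.2,283.1),(319.7,312.3))]:
    p=tri([(S,a),(T,b)]); print(n,p,proj("side",p)-a,proj("top",p)-b)
print("top z52",atz(T,(415.9,254.3),52),atz(T,(452.1,272.9),52), "mark",atz(T,(183.8,296.1),60),"br",atz(S,(376.5,278.9),0))
E
```

```text
pc [ 564.  -182.3   95.7] [-0.7  0.1] [ 0.  -0.4]
hole_punch [ 567.8 -171.2   48.7] [ 0.7 -0.1] [-0.   0.4]
hole_scr [ 537.3 -235.7   51.1] [-1.1  0.1] [-0.  -0.6]
mark [488.1 240.1  52.6] [-0.4  0. ] [ 0.  -0.4]
vise [491.  227.6  -4.5] [-2.7  0.1] [ 0.  -2.7]
scr [ 537.8 -237.7   85.8] [-0.1  0. ] [-0. -0.]
file [458.7  -1.2   0. ] [ 0. -0.] [0. 0.]
top z52 [ 568.4 -170.4   52. ] [ 536.2 -235.4   52. ] mark [487.7 238.   60. ] br [680.5  -9.    0. ]
```

View pics/top0.png

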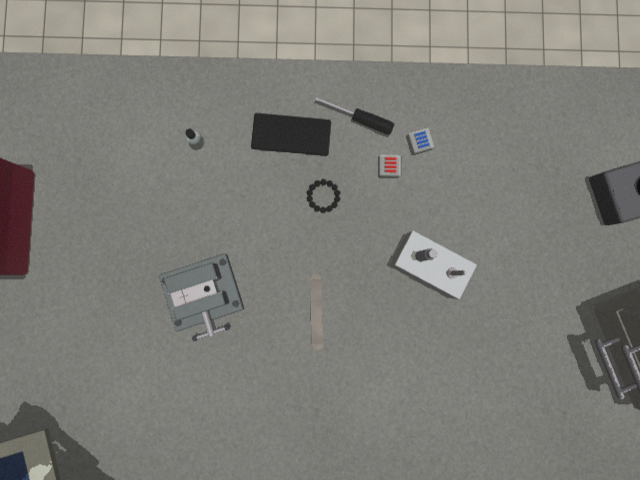

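View pics/side0.png

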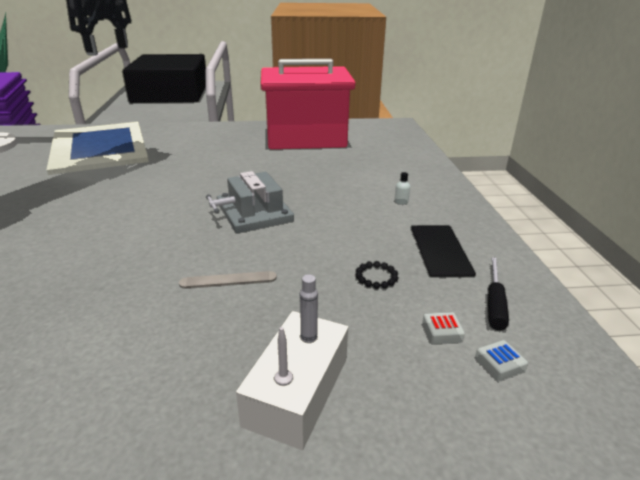

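```bash
cat >> h.py <<'E'
def down(yaxis):
    y=np.array([yaxis[0],yaxis[1],0.]); y/=np.linalg.norm(y); z=np.array([0,0,-1.]); x=np.cross(y,z); return R.from_matrix(np.c_[x,y,z])
def rel(p,Rt,p0=None,R0=None):
    if p0 is None: p0,R0=pose()
    return np.round(R0.inv().apply(np.array(p)-p0)/10,3), np.round((R0.inv()*Rt).as_rotvec(),4)
E
python3 - <<'E'
from h import *
np.set_printoptions(precision=3,suppress=True)
p0,R0=pose(); print(sense()["time_s"],R0.as_matrix())
m=camera_model("wrist"); Rc=rm(m); print("cam in tool",R0.inv().apply(np.array(m["eye"])-p0),R0.as_matrix().T@Rc,m["mtx"])
for y in [(0.903,-.43),(-.903,.43)]:
    Rt=down(y); print(rel((540,-195,250),Rt))
    # predicted view
    for P in [(565,-179,132),(565,-179,52),(537,-236,118)]:
        e=np.array((540,-195,250))+Rt.apply(R0.inv().apply(np.array(m["eye"])-p0)); RR=Rt.as_matrix()@R0.as_matrix().T@Rc
        q=np.array(m["mtx"])@(RR.T@(np.array(P)-e)); print(P,q[:2]/q[2],q[2])
E
```

```text
0.9 [[-0.918  0.396  0.   ]
 [ 0.396  0.918 -0.   ]
 [-0.    -0.    -1.   ]]
cam in tool [  75.524   -0.127 -125.061] [[-0.    -0.955 -0.295]
 [ 1.    -0.    -0.   ]
 [ 0.    -0.295  0.955]] [[425.95    0.    321.619]
 [  0.    425.95  242.71 ]
 [  0.      0.      1.   ]]
(array([-57.304, -49.045,  -0.17 ]), array([0.   , 0.   , 1.609]))
(565, -179, 132) [348.905 201.847] 247.0820476837767
(565, -179, 52) [342.459 180.392] 323.5133351273776
(537, -236, 118) [344.598 292.794] 279.2122290063833
(array([-57.304, -49.045,  -0.17 ]), array([-0.   ,  0.   , -1.533]))
(565, -179, 132) [296.334 282.45 ] 261.9652798257968
(565, -179, 52) [302.046 243.734] 338.3965672693977
(537, -236, 118) [297.074 175.705] 256.5860491084505
```

{"name": "step_arm", "arguments": {
  "commands": "1 -57.3 -49.0 0 0 0 1.609;1 -57.3 -49.0 0 0 0 1.609;1 -57.3 -49.0 0 0 0 1.609;1 -57.3 -49.0 0 0 0 1.609;1 -57.3 -49.0 0 0 0 1.609;1 -57.3 -49.0 0 0 0 1.609;1 -57.3 -49.0 0 0 0 1.609;1 -57.3 -49.0 0 0 0 1.609;1 -57.3 -49.0 0 0 0 1.609;1 -57.3 -49.0 0 0 0 1.609;1 -57.3 -49.0 0 0 0 1.609;1 -57.3 -49.0 0 0 0 1.609;1 -57.3 -49.0 0 0 0 1.609;1 -57.3 -49.0 0 0 0 1.609;1 -57.3 -49.0 0 0 0 1.609;1 -57.3 -49.0 0 0 0 1.609;1 -57.3 -49.0 0 0 0 1.609;1 -57.3 -49.0 0 0 0 1.609;1 -57.3 -49.0 0 0 0 1.609;1 -57.3 -49.0 0 0 0 1.609",
  "newtons": 80
}}

```text
time_s: 2.57
eef_pos: [540.3, -196.4, 247.3]
ee_rot: [-0.001, 0.846, 0.533, -0.0]
force: [-1.0, 0.4, 0.1]
grip_width: 0.999
grip_force: 0.0
```

```bash
python3 - <<'E'
from h import *
np.set_printoptions(precision=2,suppress=True)
m=camera_model("wrist"); im=capture("wrist"); save(im,"w1")
for l in ["punch_center","punch_nose","hole_a","scriber_center"]:
    r=spot_point("wrist",l); print(l,[(np.round(x["xy"],1).tolist(),round(x["score"],2)) for x in r[:3]])
for l in ["punch_center","scriber_center"]:
    r=trace("wrist",l); print(l,[(np.round(x["rect"],1).tolist(),round(x["score"],2)) for x in r[:3]])
for P in [(565,-179,132),(565,-179,52),(537,-236,118)]: print(P,proj("wrist",P,m))
print(m)
E
```

```text
punch_center [([345.0, 187.0], 0.91)]
punch_nose [([339.7, 175.5], 0.62)]
hole_a [([338.0, 257.6], 0.86), ([341.2, 178.3], 0.72)]
scriber_center [([334.7, 270.8], 0.64), ([338.1, 256.1], 0.63)]
punch_center [([346.4, 188.9, 34.0, 40.4], 0.57)]
scriber_center [([336.6, 270.4, 24.1, 47.6], 0.74), ([107.0, 34.3, 125.9, 68.0], 0.28)]
(565, -179, 132) [347.78 200.39]
(565, -179, 52) [341.75 179.01]
(537, -236, 118) [343.9  292.46]
{'mtx': array([[425.95,   0.  , 321.62],
       [  0.  , 425.95, 242.71],
       [  0.  ,   0.  ,   1.  ]]), 'eye': array([ 573.15, -128.46,  372.36]), 'rotation': array([ 0.15,  0.96, -0.22, -0.03])}
```

View pics/w1.png

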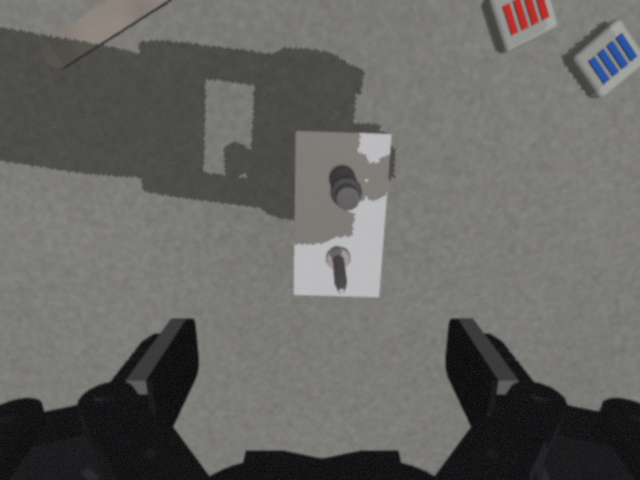

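```bash
python3 - <<'E'
from h import *
np.set_printoptions(precision=2,suppress=True)
m=camera_model("wrist"); S=camera_model("side");T=camera_model("top")
# cap circle
im=cv2.imread("pics/w1.png"); print(cv2.resize(im[160:230,310:390],None,fx=8,fy=8).shape); cv2.imwrite("pics/w1c.png",cv2.resize(im[160:235,310:390],None,fx=8,fy=8,interpolation=2))
for px,z in [((347.5,197),132),((341.2,178.3),52),((345,187),92),((341,290),118),((338,257.6),52),((295,131),52),((391,133),52),((379,297),52),((294,295),52)]: print(px,atz(m,px,z))
p=tri([(S,(307.5,307.8)),(T,(429.3,256)),(m,(345,187))]);print(p)
E
```

```text
(560, 640, 3)
(347.5, 197) [ 565.46 -174.69  132.  ]
(341.2, 178.3) [ 564.78 -175.89   52.  ]
(345, 187) [ 565.59 -175.98   92.  ]
(341, 290) [ 535.88 -231.62  118.  ]
(338, 257.6) [ 536.01 -232.44   52.  ]
(295, 131) [ 548.69 -129.92   52.  ]
(391, 133) [ 611.56 -161.39   52.  ]
(379, 297) [ 552.1  -278.12   52.  ]
(294, 295) [ 489.69 -246.46   52.  ]
[ 564.65 -179.29   93.61]
```

View pics/w1c.png

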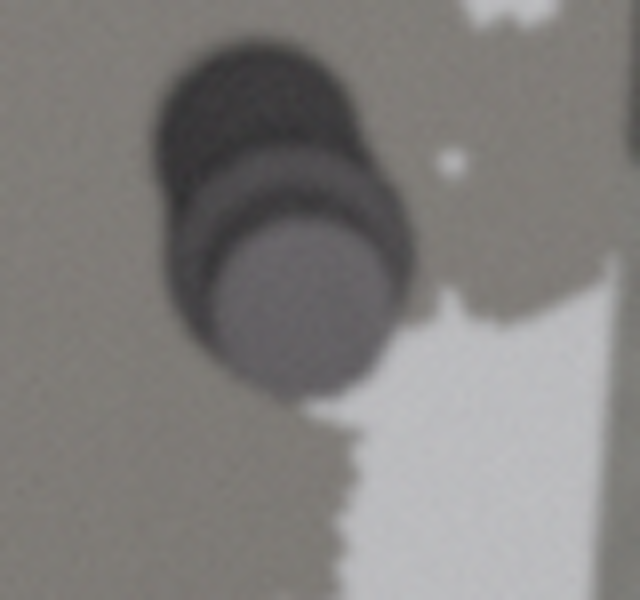

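```bash
python3 - <<'E'
from h import *
Rt=down((.891,-.453)); p0,R0=pose(); print(p0,R0.as_matrix())
print(rel((565.2,-175.8,150),Rt),rel((565.2,-175.8,90),Rt))
E
```

```text
[ 540.01987504 -193.62007014  248.77804377] [[ 4.29372824e-01  9.03127186e-01  5.13315476e-04]
 [ 9.03127329e-01 -4.29372710e-01 -3.20880013e-04]
 [-6.93918064e-05  6.01366392e-04 -9.99999817e-01]]
(array([2.691, 1.503, 9.879]), array([0.0006, 0.0001, 0.0266])) (array([ 2.692,  1.499, 15.879]), array([0.0006, 0.0001, 0.0266]))
```

{"name": "step_arm", "arguments": {
  "commands": "1 2.75 1.5 3.0 0 0 0.027;1 2.75 1.5 6.0 0 0 0.027;1 2.75 1.5 6.0 0 0 0.027;1 2.75 1.5 6.0 0 0 0.027;1 2.75 1.5 6.0 0 0 0.027;1 2.75 1.5 6.0 0 0 0.027"
}}

```text
time_s: 3.42
eef_pos: [565.9, -176.8, 190.6]
ee_rot: [0.002, 0.853, 0.522, 0.001]
force: [0.1, -0.1, -0.6]
grip_width: 1.002
grip_force: 0.0
```

```bash
python3 - <<'E'
from h import *
np.set_printoptions(precision=2,suppress=True)
m=camera_model("wrist"); im=capture("wrist"); cv2.imwrite("pics/w2.png",cv2.cvtColor(im,cv2.COLOR_RGB2BGR))
for l in ["punch_center","hole_a"]:
    r=spot_point("wrist",l); print(l,[(np.round(x["xy"],1).tolist(),round(x["score"],2)) for x in r[:3]])
r=trace("wrist","punch_center")
print([(np.round(x["rect"],1).tolist(),round(x["score"],2)) for x in r[:3]])
for P in [(565.2,-175.8,132),(565.2,-175.8,92)]: print(P,proj("wrist",P,m))
print(pose()[0])
E
```

```text
punch_center [([324.0, 258.1], 0.6)]
hole_a [([318.9, 323.1], 0.84), ([319.1, 235.6], 0.63)]
[([321.0, 259.0, 33.0, 68.6], 0.72)]
(565.2, -175.8, 132) [319.02 279.61]
(565.2, -175.8, 92) [319.24 252.22]
[ 565.57 -176.55  189.33]
```

View pics/w2.png

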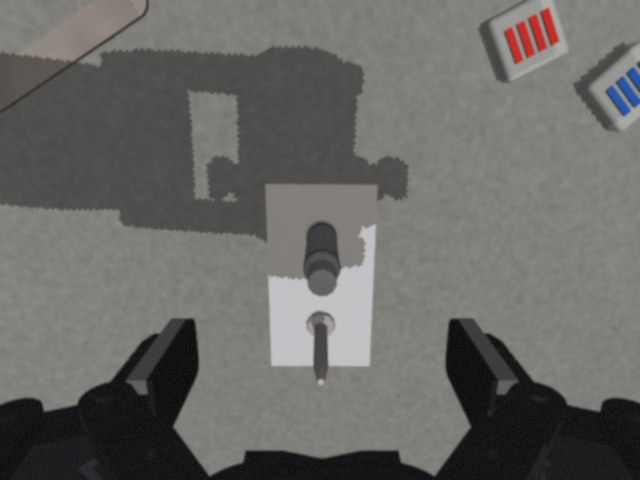

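{"name": "step_arm", "arguments": {
  "commands": "1 -0.05 0 3.0 0 0 0;1 -0.05 0 6.0 0 0 0;1 -0.05 0 8.0 0 0 0;1 -0.05 0 9.8 0 0 0;1 -0.05 0 9.8 0 0 0;1 -0.05 0 9.8 0 0 0;1 -0.05 0 9.8 0 0 0;0.4 -0.05 0 9.8 0 0 0;0.3 -0.05 0 9.8 0 0 0;0.25 -0.05 0 9.8 0 0 0;0 -0.05 0 9.8 0 0 0;0 -0.05 0 9.8 0 0 0;0 -0.05 0 9.8 0 0 0;0 -0.05 0 9.8 0 0 0;0 -0.05 0 9.8 0 0 0;0 -0.05 0 9.8 0 0 0",
  "newtons": 80
}}

```text
time_s: 4.95
eef_pos: [565.3, -176.7, 90.7]
ee_rot: [0.0, 0.853, 0.522, 0.0]
force: [-3.0, 1.3, 5.4]
grip_width: 0.201
grip_force: 78.2
```

{"name": "step_arm", "arguments": {
  "commands": "0 0 0 -0.5 0 0 0;0 0 0 -1.5 0 0 0;0 0 0 -3 0 0 0;0 0 0 -6 0 0 0;0 0 0 -9 0 0 0;0 0 0 -11 0 0 0;0 0 0 -11 0 0 0;0 0 0 -11 0 0 0"
}}

```text
time_s: 5.62
eef_pos: [565.4, -176.7, 201.1]
ee_rot: [0.001, 0.853, 0.522, 0.0]
force: [-0.0, 0.5, -2.0]
grip_width: 0.201
grip_force: 78.2
```

```bash
python3 - <<'E'
from h import *
np.set_printoptions(precision=2,suppress=True)
for c in ["side","top","wrist"]:
    im=capture(c); save(im,c+"3"); m=camera_model(c)
    for l in ["punch_center","punch_nose","punch_tip"]:
        r=spot_point(c,l); print(c,l,[(np.round(x["xy"],1).tolist(),round(x["score"],2)) for x in r[:2]])
    p,Rt=pose()
    g=p+Rt.apply([0,0,-2]); a=Rt.apply([0,0,1])
    print(p,[proj(c,g+a*d,m) for d in (-40,0,62,74)])
s=sense();print(s["time_s"],s["force"],s["grip_width"],s["grip_force"])
# vise orientation
T=camera_model("top"); print([atz(T,px,z) for px,z in [((228,253),12),((160,273),12),((243,307),12),((178,330),12),((184,296),70),((207,288.5),70)]])
for px in [((171,297)),((214,281)),((174,306)),((217,290))]: print(atz(T,px,70))
im=cv2.imread("pics/top3.png")
cv2.imwrite("pics/v3.png",cv2.resize(im[245:345,150:250],None,fx=6,fy=6,interpolation=2))
E
```

```text
side punch_center [([307.7, 218.4], 0.56)]
side punch_nose [([307.7, 270.7], 0.59)]
side punch_tip [([282.1, 350.6], 0.61), ([307.5, 279.7], 0.37)]
[ 564.75 -176.42  198.82] [array([306.64, 177.84]), array([306.7 , 216.92]), array([306.8, 270.8]), array([306.81, 280.4 ])]
top punch_center []
top punch_nose [([433.5, 251.7], 0.36)]
top punch_tip []
[ 565.12 -176.59  199.67] [array([455.27, 249.09]), array([445.88, 250.96]), array([433.47, 253.43]), array([431.32, 253.86])]
wrist punch_center [([325.2, 353.9], 0.92), ([322.4, 280.1], 0.51)]
wrist punch_nose [([322.5, 279.8], 0.92)]
wrist punch_tip [([323.2, 270.1], 0.48)]
[ 565.22 -176.65  200.17] [array([321.71, 442.63]), array([321.84, 351.77]), array([321.95, 279.95]), array([321.96, 270.72])]
6.2167 [ 0.6  -1.09 -2.37] 0.20054129205289772 78.23016280308366
[array([566.89, 172.48,  12.  ]), array([527.44, 297.13,  12.  ]), array([467.21, 141.52,  12.  ]), array([423.38, 259.53,  12.  ]), array([488.32, 234.87,  70.  ]), array([501.8 , 195.95,  70.  ])]
[486.26 257.03  70.  ]
[514.88 184.39  70.  ]
[471.   251.25  70.  ]
[499.51 178.69  70.  ]
```

View pics/v3.png

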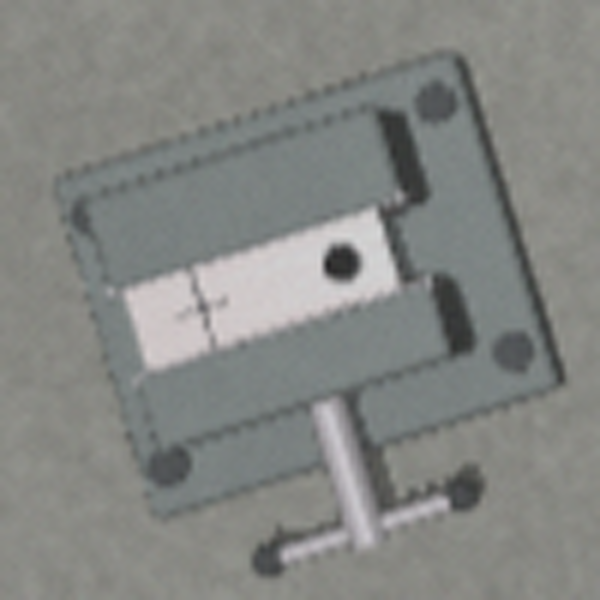

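```bash
python3 - <<'E'
from h import *
p0,R0=pose(); Rt=R.from_euler('z',0.75)*down(R0.as_matrix()[:,1]); print(sense()["joints"],p0)
print(rel((488,235,200),Rt,p0,down(R0.as_matrix()[:,1])), Rt.as_matrix())
E
```

```text
[-5.00584519e-01  4.98515999e-01  1.35492341e+00 -9.04644659e-06
  1.28835451e+00 -2.85687276e-02] [ 565.22226599 -176.64831553  200.16959062]
(array([ 3.3153e+01, -2.5595e+01,  1.7000e-02]), array([ 0.  ,  0.  , -0.75])) [[-0.27442023  0.96160987  0.        ]
 [ 0.96160987  0.27442023  0.        ]
 [ 0.          0.         -1.        ]]
```

{"name": "step_arm", "arguments": {
  "commands": "0 3 -2.3 0 0 0 -0.07;0 6.2 -4.8 0 0 0 -0.15;0 9.4 -7.2 0 0 0 -0.22;0 12.5 -9.7 0 0 0 -0.29;0 15.7 -12.1 0 0 0 -0.36;0 18.8 -14.5 0 0 0 -0.43;0 22 -17 0 0 0 -0.5;0 25 -19.3 0 0 0 -0.57;0 28 -21.6 0 0 0 -0.64;0 30.5 -23.5 0 0 0 -0.7;0 32.3 -24.9 0 0 0 -0.74;0 33.15 -25.6 0 0 0 -0.75;0 33.15 -25.6 0 0 0 -0.75;0 33.15 -25.6 0 0 0 -0.75;0 33.15 -25.6 0 0 0 -0.75;0 33.15 -25.6 0 0 0 -0.75"
}}

```text
time_s: 7.55
eef_pos: [488.4, 233.8, 200.3]
ee_rot: [0.0, 0.603, 0.798, -0.0]
force: [0.3, -0.2, -2.2]
grip_width: 0.202
grip_force: 78.4
```

```bash
python3 - <<'E'
from h import *
np.set_printoptions(precision=2,suppress=True)
im=capture("wrist"); save(im,"w4"); m=camera_model("wrist"); p,Rt=pose()
for l in ["vise_mark","punch_nose","punch_tip"]:
    r=spot_point("wrist",l); print(l,[(np.round(x["xy"],1).tolist(),round(x["score"],2)) for x in r[:2]])
t=p+Rt.apply([0,0,72]); print(p,t,proj("wrist",t,m),"cross pred",[proj("wrist",(488.3,235,z),m) for z in (60,64,71,78)])
s=sense();print(s["time_s"],s["force"])
E
```

```text
vise_mark [([322.8, 229.7], 0.66)]
punch_nose [([323.0, 279.3], 0.85)]
punch_tip [([320.2, 270.7], 0.62)]
[488.37 233.87 200.29] [488.37 233.86 128.29] [321.87 270.66] cross pred [array([322.26, 231.2 ]), array([322.26, 232.89]), array([322.27, 235.97]), array([322.28, 239.21])]
7.75 [-0.11 -0.12 -1.63]
```

View pics/w4.png

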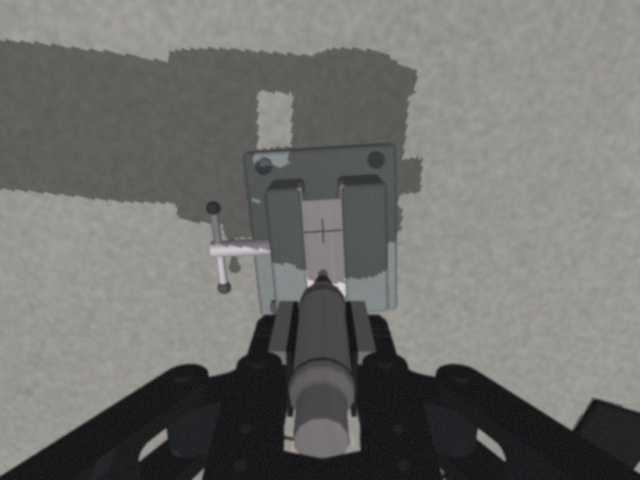

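{"name": "step_arm", "arguments": {
  "commands": "0 0 0 1 0 0 0;0 0 0 2.5 0 0 0;0 0 0 3.5 0 0 0;0 0 0 3.5 0 0 0;0 0 0 3.5 0 0 0;0 0 0 3.5 0 0 0"
}}

```text
time_s: 8.25
eef_pos: [488.2, 235.1, 165.7]
ee_rot: [0.0, 0.602, 0.798, 0.0]
force: [-0.9, -0.0, -2.3]
grip_width: 0.199
grip_force: 78.4
```

```bash
python3 - <<'E'
from h import *
np.set_printoptions(precision=2,suppress=True)
im=capture("wrist"); m=camera_model("wrist"); p,Rt=pose()
for l in ["vise_mark","punch_nose","punch_tip"]:
    r=spot_point("wrist",l); print(l,[(np.round(x["xy"],1).tolist(),round(x["score"],2)) for x in r[:2]])
t=p+Rt.apply([0,0,72]); print(p,t,proj("wrist",t,m),"cross pred",[proj("wrist",(488.3,235,z),m) for z in (60,64,71,78)])
a=cv2.cvtColor(im,cv2.COLOR_RGB2BGR)[200:290,280:370]; b=cv2.imread("pics/w4.png")[200:290,280:370]
cv2.imwrite("pics/w5.png",cv2.resize(np.hstack([b,a]),None,fx=4.4,fy=4.4,interpolation=2))
s=sense();print(s["time_s"],s["force"])
np.save("m5.npy",np.r_[p,m["eye"],m["rotation"]])
E
```

```text
vise_mark [([322.4, 243.5], 0.71)]
punch_nose [([320.5, 280.1], 0.82)]
punch_tip [([321.4, 271.4], 0.6)]
[488.3  235.08 165.91] [488.38 235.1   93.91] [321.91 270.65] cross pred [array([321.65, 249.47]), array([321.66, 251.69]), array([321.66, 255.74]), array([321.67, 260.03])]
8.45 [ 0.39  0.47 -1.51]
```

View pics/w5.png

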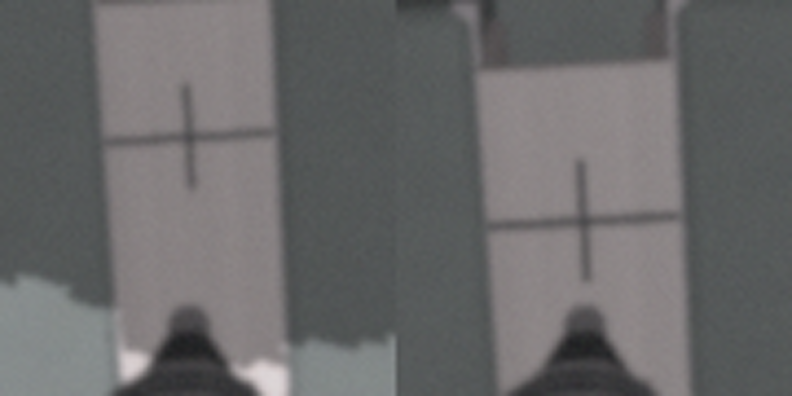

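```bash
python3 - <<'E'
from h import *
np.set_printoptions(precision=2,suppress=True)
m2=camera_model("wrist"); p,Rt=pose()
m1=dict(m2); m1["eye"]=np.array(m2["eye"])+np.array([488.37,233.87,200.29])-p
px1,px2=(323.0,230.9),(322.7,249.8)
c=tri([(m1,px1),(m2,px2)]); print("tri",c)
for m,px,z in [(m1,px1,267.8),(m2,px2,234.4)]:
    e,d=ray(m,px); print("width",e+d*z)
for z in (64,68,72,76): print(z,[Rt.inv().apply(atz(m,px,z)-p) for m,px in [(m1,px1),(m2,px2)]])
T=camera_model("top"); print(tri([(m1,px1),(m2,px2),(T,(183.8,295.7))]), [atz(T,(183.8,295.7),z) for z in (64,70)])
E
```

```text
tri [488.13 237.37  67.53]
width [488.21 237.33  67.31]
width [488.02 237.53  68.08]
64 [array([  1.26,   0.55, 101.81]), array([  1.09,   0.42, 101.81])]
68 [array([ 2.37,  0.54, 97.81]), array([ 2.4 ,  0.41, 97.81])]
72 [array([ 3.49,  0.53, 93.81]), array([ 3.71,  0.4 , 93.81])]
76 [array([ 4.61,  0.51, 89.81]), array([ 5.02,  0.39, 89.81])]
[488.44 236.63  64.92] [array([488.56, 236.91,  64.  ]), array([488.83, 235.24,  70.  ])]
```

{"name": "step_arm", "arguments": {
  "commands": "0 0.22 0.01 0.8 0 0 0;0 0.22 0.01 1.6 0 0 0;0 0.22 0.01 1.9 0 0 0;0 0.22 0.01 1.9 0 0 0;0 0.22 0.01 1.9 0 0 0;0 0.22 0.01 1.9 0 0 0"
}}

```text
time_s: 8.95
eef_pos: [487.6, 237.2, 146.4]
ee_rot: [0.0, 0.602, 0.798, 0.0]
force: [-0.3, 0.0, -1.8]
grip_width: 0.205
grip_force: 78.4
```

```bash
python3 - <<'E'
from h import *
np.set_printoptions(precision=2,suppress=True)
im=capture("wrist"); m=camera_model("wrist"); p,Rt=pose(); sd=capture("side"); ms=camera_model("side")
t=p+Rt.apply([0,0,72]); print(p,t,proj("wrist",t,m),proj("side",t,ms),[proj("wrist",(488.1,237.2,z),m) for z in (64,67,70)])
a=cv2.cvtColor(im,cv2.COLOR_RGB2BGR)[220:290,285:365]; a=cv2.resize(a,(640,560),interpolation=2)
cv2.imwrite("pics/w6.png",a)
s=sense();print(s["time_s"],s["force"])
E
```

```text
[487.63 237.15 146.54] [487.67 237.15  74.54] [321.93 270.7 ] [248.24 171.24] [array([322.75, 263.54]), array([322.77, 265.55]), array([322.78, 267.61])]
9.05 [-0.93 -0.33 -1.4 ]
```

View pics/w6.png

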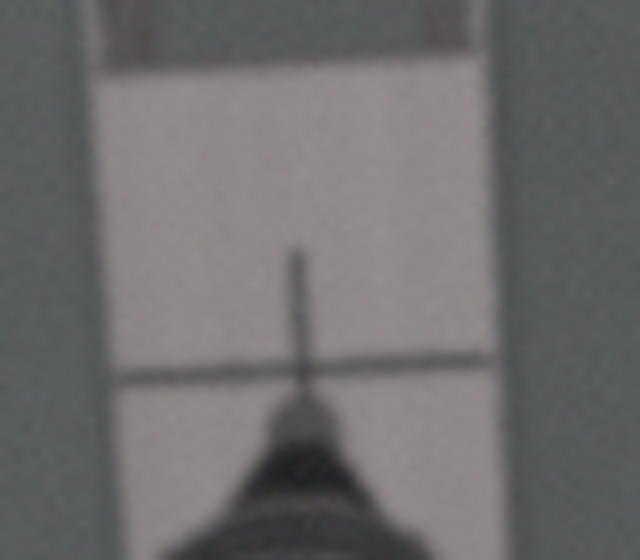

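{"name": "step_arm", "arguments": {
  "commands": "0 0 0 0.2 0 0 0;0 0 0 0.4 0 0 0;0 0 0 0.55 0 0 0;0 0 0 0.6 0 0 0;0 0 0 0.6 0 0 0;0 0 0 0.6 0 0 0"
}}

```text
time_s: 9.55
eef_pos: [487.5, 237.1, 140.3]
ee_rot: [-0.0, 0.602, 0.798, -0.0]
force: [0.3, -0.8, -1.5]
grip_width: 0.2
grip_force: 78.4
```

```bash
python3 - <<'E'
from h import *
np.set_printoptions(precision=2,suppress=True)
im=capture("wrist"); m=camera_model("wrist"); p,Rt=pose(); s=sense()
print(p,s["time_s"],s["force"])
m6=dict(m); m6["eye"]=np.array(m["eye"])+np.array([487.63,237.15,146.54])-p
for z in (66,67,68,69,70):
    c=atz(m6,(322.9,266.1),z); print(z,c,Rt.inv().apply(c-p))
g=im[250:275,310:336].astype(int).sum(2)//3
cv2.imwrite("pics/w7.png",cv2.resize(cv2.cvtColor(im,cv2.COLOR_RGB2BGR)[235:285,295:350],None,fx=10,fy=10,interpolation=2))
E
```

```text
[487.49 237.15 140.34] 9.6 [-0.3  -0.21 -1.61]
66 [488.34 236.55  66.  ] [-0.81  0.64 74.34]
67 [488.23 236.91  67.  ] [-0.44  0.64 73.34]
68 [488.13 237.26  68.  ] [-0.07  0.63 72.34]
69 [488.02 237.62  69.  ] [ 0.3   0.63 71.34]
70 [487.92 237.97  70.  ] [ 0.67  0.63 70.34]
```

{"name": "step_arm", "arguments": {
  "commands": "0 0 0 0.05 0 0 0;0 0 0 0.1 0 0 0;0 0 0 0.1 0 0 0"
}}

```text
time_s: 9.85
eef_pos: [487.6, 237.2, 139.4]
ee_rot: [0.0, 0.602, 0.798, 0.0]
force: [-0.9, -0.3, -0.2]
grip_width: 0.204
grip_force: 78.4
```

{"name": "step_arm", "arguments": {
  "commands": "0 0 0 0.05 0 0 0;0 0 0 0.1 0 0 0;0 0 0 0.1 0 0 0"
}}

```text
time_s: 10.1
eef_pos: [487.6, 237.2, 138.6]
ee_rot: [0.0, 0.602, 0.798, 0.0]
force: [-1.0, -1.6, 4.0]
grip_width: 0.203
grip_force: 78.8
```

{"name": "step_arm", "arguments": {
  "commands": "0 0 0 0.06 0 0 0;0 0 0 0.12 0 0 0;0 0 0 0.18 0 0 0;0 0 0 0.24 0 0 0;0 0 0 0.3 0 0 0;0 0 0 0.36 0 0 0;0 0 0 0.42 0 0 0;0 0 0 0.48 0 0 0;0 0 0 0.48 0 0 0"
}}

```text
time_s: 10.85
eef_pos: [487.7, 237.2, 134.1]
ee_rot: [0.0, 0.602, 0.798, 0.0]
force: [-2.2, -0.4, 8.9]
grip_width: 0.2
grip_force: 79.5
```

{"name": "step_arm", "arguments": {
  "commands": "0 0 0 0.04 0 0 0;0 0 0 0.08 0 0 0;0 0 0 0.1 0 0 0;0 0 0 0.1 0 0 0"
}}

```text
time_s: 11.18
eef_pos: [487.8, 237.2, 133.2]
ee_rot: [0.0, 0.602, 0.798, 0.0]
force: [-2.0, -1.0, 9.5]
grip_width: 0.202
grip_force: 79.6
```

{"name": "step_arm", "arguments": {
  "commands": "0 0 0 0.04 0 0 0;0 0 0 0.08 0 0 0;0 0 0 0.1 0 0 0;0 0 0 0.1 0 0 0"
}}

```text
time_s: 11.52
eef_pos: [487.8, 237.3, 132.4]
ee_rot: [0.0, 0.602, 0.798, 0.001]
force: [-2.1, -1.1, 10.7]
grip_width: 0.205
grip_force: 79.7
```

{"name": "step_arm", "arguments": {
  "commands": "0 0 0 0.03 0 0 0;0 0 0 0.06 0 0 0;0 0 0 0.06 0 0 0"
}}

```text
time_s: 11.77
eef_pos: [487.8, 237.2, 131.9]
ee_rot: [0.0, 0.602, 0.798, 0.001]
force: [-3.0, -0.7, 11.6]
grip_width: 0.202
grip_force: 79.8
```

{"name": "step_arm", "arguments": {
  "commands": "0 0 0 0.03 0 0 0;0 0 0 0.06 0 0 0;0 0 0 0.06 0 0 0"
}}

```text
time_s: 12.02
eef_pos: [487.8, 237.2, 131.3]
ee_rot: [0.001, 0.602, 0.798, 0.001]
force: [-3.0, -0.7, 12.0]
grip_width: 0.203
grip_force: 79.8
```

{"name": "step_arm", "arguments": {
  "commands": "0 0 0 0.03 0 0 0;0 0 0 0.05 0 0 0;0 0 0 0.05 0 0 0"
}}

```text
time_s: 12.27
eef_pos: [487.9, 237.3, 130.9]
ee_rot: [0.001, 0.602, 0.798, 0.001]
force: [-2.6, -0.6, 13.2]
grip_width: 0.204
grip_force: 79.9
```

{"name": "step_arm", "arguments": {
  "commands": "0 0 0 0.03 0 0 0;0 0 0 0.05 0 0 0;0 0 0 0.05 0 0 0"
}}

```text
time_s: 12.52
eef_pos: [487.7, 237.2, 129.7]
ee_rot: [0.0, 0.602, 0.798, 0.0]
force: [-0.4, -1.1, 5.7]
grip_width: 0.202
grip_force: 79.2
```

{"name": "step_arm", "arguments": {
  "commands": "0 0 0 -0.4 0 0 0;0 0 0 -1.2 0 0 0;0 0 0 -3 0 0 0;0 0 0 -6 0 0 0;0 0 0 -7.2 0 0 0;0 0 0 -7.2 0 0 0;0 0 0 -7.2 0 0 0"
}}

```text
time_s: 13.1
eef_pos: [487.2, 237.1, 201.0]
ee_rot: [-0.0, 0.602, 0.798, -0.0]
force: [0.8, 0.5, -0.5]
grip_width: 0.203
grip_force: 78.5
```

```bash
python3 - <<'E'
from h import *
np.set_printoptions(precision=3,suppress=True)
im=capture("wrist"); m=camera_model("wrist"); p,R0=pose(); s=sense(); print(p,s["time_s"],s["force"],R0.as_matrix())
for l in ["punch_nose","punch_tip","punch_center"]:
    r=spot_point("wrist",l); print(l,[(np.round(x["xy"],1).tolist(),round(x["score"],2)) for x in r[:2]])
R0d=down(R0.as_matrix()[:,1]); Rt=down((.891,-.453)); 
print(rel((565.3,-176.7,201),Rt,p,R0d), (R0.inv()*Rt).as_rotvec())
E
```

```text
[486.861 236.99  200.125] 13.15 [-0.235 -0.822 -1.985] [[-0.274  0.962 -0.002]
 [ 0.962  0.274 -0.001]
 [ 0.    -0.002 -1.   ]]
punch_nose [([321.9, 280.8], 0.67)]
punch_tip []
punch_center [([321.2, 355.8], 0.68), ([322.1, 227.7], 0.62)]
(array([-41.933,  -3.812,  -0.088]), array([0.   , 0.   , 0.748])) [-0.002  0.001  0.748]
```

{"name": "step_arm", "arguments": {
  "commands": "0 -3.8 -0.3 0 0 0 0.07;0 -7.6 -0.7 0 0 0 0.14;0 -11.4 -1 0 0 0 0.21;0 -15.2 -1.4 0 0 0 0.28;0 -19 -1.7 0 0 0 0.35;0 -22.8 -2.1 0 0 0 0.42;0 -26.6 -2.4 0 0 0 0.49;0 -30.4 -2.8 0 0 0 0.56;0 -34.2 -3.1 0 0 0 0.63;0 -38 -3.4 0 0 0 0.69;0 -40.5 -3.7 0 0 0 0.73;0 -41.9 -3.8 0 0 0 0.748;0 -41.9 -3.8 0 0 0 0.748;0 -41.9 -3.8 0 0 0 0.748;0 -41.9 -3.8 0 0 0 0.748;0 -41.9 -3.8 0 0 0 0.748;0 -41.9 -3.8 0 0 0 0.748;0 -41.9 -3.8 0 0 0 0.748"
}}

```text
time_s: 14.8
eef_pos: [565.9, -175.3, 201.5]
ee_rot: [0.0, 0.852, 0.524, 0.0]
force: [0.3, 0.1, -1.6]
grip_width: 0.199
grip_force: 78.5
```

```bash
python3 - <<'E'
from h import *
np.set_printoptions(precision=3,suppress=True)
im=capture("wrist"); m=camera_model("wrist"); save(im,"w8")
r=spot_point("wrist","hole_a"); print([(np.round(x["xy"],1).tolist(),round(x["score"],2)) for x in r[:3]])
P=[]
for i in range(4): capture("wrist"); P.append(pose()[0])
p,R0=pose(); print(np.mean(P,0),R0.as_matrix(),sense()["time_s"])
print(rel((565.3,-176.7,201),down((.891,-.453)),np.mean(P,0),R0),[proj("wrist",(565.3,-176.7,52),m)])
E
```

```text
[([324.1, 233.9], 0.83)]
[ 565.913 -176.011  201.344] [[ 0.453  0.892 -0.   ]
 [ 0.892 -0.453  0.   ]
 [-0.    -0.    -1.   ]] 15.1
(array([-0.089, -0.023,  0.034]), array([-0.,  0.,  0.])) [array([321.682, 230.86 ])]
```

{"name": "step_arm", "arguments": {
  "commands": "0 -0.09 -0.02 2 0 0 0;0 -0.09 -0.02 4.5 0 0 0;0 -0.09 -0.02 6.4 0 0 0;0 -0.09 -0.02 6.9 0 0 0;0 -0.09 -0.02 6.9 0 0 0;0 -0.09 -0.02 6.9 0 0 0;0 -0.09 -0.02 6.9 0 0 0"
}}

```text
time_s: 15.68
eef_pos: [566.0, -177.2, 133.8]
ee_rot: [0.001, 0.852, 0.523, 0.001]
force: [0.4, -0.1, -1.8]
grip_width: 0.204
grip_force: 78.5
```

```bash
python3 - <<'E'
from h import *
np.set_printoptions(precision=3,suppress=True)
im=capture("wrist"); m=camera_model("wrist"); p,R0=pose()
cv2.imwrite("pics/w9.png",cv2.resize(cv2.cvtColor(im,cv2.COLOR_RGB2BGR)[225:295,280:370],None,fx=8,fy=8,interpolation=2))
t=p+R0.apply([0,0,72]); print(p,t,proj("wrist",t,m),sense()["time_s"],sense()["force"])
h=np.array([565.3,-176.7,52]); print(proj("wrist",h,m))
th=np.linspace(0,2*np.pi,8,endpoint=False)
for r,z in((7.25,49),(10.25,52)): print(r,np.array([proj("wrist",(h[0]+r*np.cos(a),h[1]+r*np.sin(a),z),m) for a in th]).round(1).tolist())
r=spot_point("wrist","hole_a"); print([(np.round(x["xy"],1).tolist(),round(x["score"],2)) for x in r[:3]])
E
```

```text
[ 565.886 -177.243  133.771] [ 566.043 -177.329   61.771] [321.731 270.562] 15.7333 [-0.063 -0.087 -0.849]
[319.857 263.366]
7.25 [[332.3, 255.4], [324.2, 248.9], [313.5, 249.7], [306.6, 257.3], [307.6, 267.3], [315.6, 273.7], [326.1, 272.9], [333.0, 265.4]]
10.25 [[337.7, 254.8], [326.1, 245.4], [310.7, 246.5], [300.9, 257.6], [302.3, 271.8], [313.8, 280.9], [328.8, 279.8], [338.7, 269.1]]
[([320.9, 262.7], 0.93)]
```

View pics/w9.png

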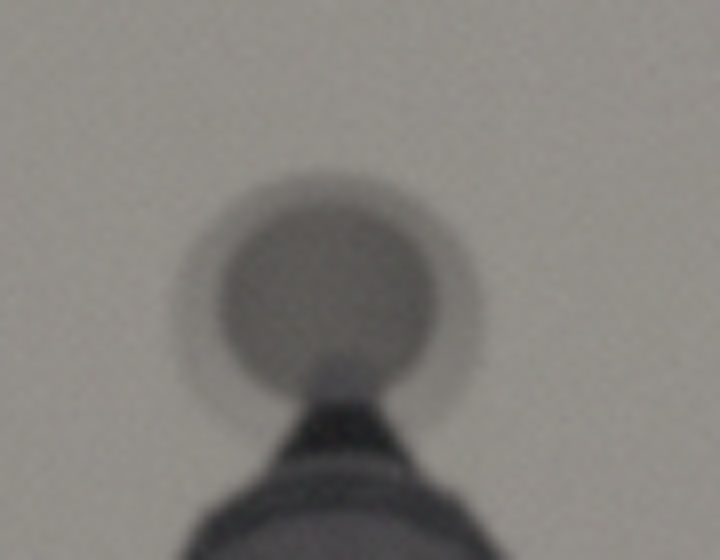

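{"name": "step_arm", "arguments": {
  "commands": "0 -0.01 -0.1 0 0 0 0;0 -0.01 -0.1 0.5 0 0 0;0 -0.01 -0.1 1 0 0 0;0 -0.01 -0.1 1.4 0 0 0;0 -0.01 -0.1 1.8 0 0 0;0 -0.01 -0.1 1.8 0 0 0;0 -0.01 -0.1 1.8 0 0 0"
}}

```text
time_s: 16.37
eef_pos: [564.3, -176.5, 114.0]
ee_rot: [-0.0, 0.852, 0.523, -0.0]
force: [-0.6, -0.2, -0.5]
grip_width: 0.204
grip_force: 78.5
```

{"name": "step_arm", "arguments": {
  "commands": "0 0 0 0.3 0 0 0;0 0 0 0.6 0 0 0;0 0 0 0.9 0 0 0;0 0 0 0.9 0 0 0;0 0 0 0.9 0 0 0"
}}

```text
time_s: 16.78
eef_pos: [564.3, -176.5, 105.1]
ee_rot: [-0.0, 0.852, 0.523, -0.0]
force: [0.5, -0.2, -2.5]
grip_width: 0.201
grip_force: 78.5
```

{"name": "step_arm", "arguments": {
  "commands": "0 0 0 0.3 0 0 0;0 0 0 0.6 0 0 0;0 0 0 0.9 0 0 0;0 0 0 1.2 0 0 0;0 0 0 1.2 0 0 0;0 0 0 1.2 0 0 0"
}}

```text
time_s: 17.28
eef_pos: [564.3, -176.5, 93.1]
ee_rot: [-0.0, 0.852, 0.523, -0.0]
force: [0.3, -0.5, -1.2]
grip_width: 0.2
grip_force: 78.5
```

{"name": "step_arm", "arguments": {
  "commands": "0 0 0 0.06 0 0 0;0 0 0 0.12 0 0 0;0 0 0 0.16 0 0 0;0 0 0 0.16 0 0 0"
}}

```text
time_s: 17.62
eef_pos: [564.4, -176.5, 91.7]
ee_rot: [-0.0, 0.852, 0.523, 0.0]
force: [-0.3, 0.4, -1.6]
grip_width: 0.204
grip_force: 78.5
```

{"name": "step_arm", "arguments": {
  "commands": "0 0 0 0.06 0 0 0;0 0 0 0.1 0 0 0;0 0 0 0.1 0 0 0"
}}

```text
time_s: 17.87
eef_pos: [564.4, -176.6, 90.8]
ee_rot: [0.0, 0.852, 0.523, 0.0]
force: [0.0, 0.8, 0.2]
grip_width: 0.199
grip_force: 78.7
```

{"name": "step_arm", "arguments": {
  "commands": "0 0 0 0.03 0 0 0;0 0 0 0.05 0 0 0;0 0 0 0.05 0 0 0"
}}

```text
time_s: 18.12
eef_pos: [564.5, -176.6, 90.7]
ee_rot: [0.0, 0.852, 0.523, 0.0]
force: [-0.8, 1.3, 3.5]
grip_width: 0.202
grip_force: 79.1
```

{"name": "step_arm", "arguments": {
  "commands": "0.24 0 0 0 0 0 0;0.28 0 0 0 0 0 0;0.35 0 0 0 0 0 0;0.5 0 0 0 0 0 0;0.8 0 0 0 0 0 0;0.8 0 0 0 0 0 0;0.8 0 0 0 0 0 0;0.8 0 0 -1 0 0 0;0.8 0 0 -3 0 0 0;0.8 0 0 -6 0 0 0;0.8 0 0 -9 0 0 0;0.8 0 0 -12 0 0 0;0.8 0 0 -15 0 0 0;0.8 0 0 -15 0 0 0;0.8 0 0 -15 0 0 0;0.8 0 0 -15 0 0 0"
}}

```text
time_s: 19.45
eef_pos: [564.1, -176.4, 239.8]
ee_rot: [-0.0, 0.852, 0.523, -0.0]
force: [-0.5, -0.6, -0.4]
grip_width: 0.8
grip_force: 0.0
```

```bash
python3 - <<'E'
from h import *
np.set_printoptions(precision=2,suppress=True)
a=cv2.imread("pics/side0.png"); im=capture("side"); save(im,"sideF"); b=cv2.imread("pics/sideF.png")
r=trace("side","punch_center"); print([(np.round(x["rect"],1).tolist(),round(x["score"],2)) for x in r[:2]])
for l in ["punch_center","scriber_center","nail_file","bracelet"]:
    r=spot_point("side",l); print(l,[(np.round(x["xy"],1).tolist(),round(x["score"],2)) for x in r[:1]])
# align punch + scriber patches between before/after
g0,g1=[cv2.cvtColor(x,cv2.COLOR_BGR2GRAY) for x in (a,b)]
for n,(x0,y0,x1,y1) in {"cap":(296,270,324,300),"punch":(294,270,326,345),"scr":(270,325,300,390),"file":(175,265,280,290),"brac":(350,255,405,295)}.items():
    q=cv2.matchTemplate(g1[y0-8:y1+8,x0-8:x1+8],g0[y0:y1,x0:x1],cv2.TM_CCOEFF_NORMED); _,v,_,l=cv2.minMaxLoc(q); print(n,v,np.array(l)-8)
s=sense();print(s["time_s"],s["eef_pos"],s["grip_width"])
E
```

```text
[([306.2, 308.9, 22.0, 69.8], 0.67)]
punch_center [([302.8, 311.0], 0.91)]
scriber_center [([280.0, 356.9], 0.69)]
nail_file [([231.4, 281.6], 0.6)]
bracelet [([375.6, 277.4], 0.92)]
cap 0.6181991696357727 [-1 -6]
punch 0.6844677925109863 [-1  1]
scr 0.6929914951324463 [0 0]
file 0.3767724633216858 [ 8 -1]
brac 0.9998809695243835 [0 0]
19.75 [ 564.25 -176.48  239.55] 0.7963209087577753
```

```bash
python3 - <<'E'
from h import *
p,R0=pose(); Rt=down((.396,.918)); print(rel((208,482,290),Rt,p,R0))
E
```

```text
(array([ 42.575, -61.589,  -4.969]), array([-9.0000e-04, -1.0000e-03, -1.6335e+00]))
```

{"name": "step_arm", "arguments": {
  "commands": "0.8 2 -3 -5 0 0 -0.1;0.8 42.6 -61.6 -5 0 0 -1.63;0.8 42.6 -61.6 -5 0 0 -1.63;0.8 42.6 -61.6 -5 0 0 -1.63;0.8 42.6 -61.6 -5 0 0 -1.63;0.8 42.6 -61.6 -5 0 0 -1.63;0.8 42.6 -61.6 -5 0 0 -1.63;0.8 42.6 -61.6 -5 0 0 -1.63;0.8 42.6 -61.6 -5 0 0 -1.63;0.8 42.6 -61.6 -5 0 0 -1.63;0.8 42.6 -61.6 -5 0 0 -1.63;0.8 42.6 -61.6 -5 0 0 -1.63;0.8 42.6 -61.6 -5 0 0 -1.63;0.8 42.6 -61.6 -5 0 0 -1.63;0.8 42.6 -61.6 -5 0 0 -1.63;0.8 42.6 -61.6 -5 0 0 -1.63;0.8 42.6 -61.6 -5 0 0 -1.63;0.8 42.6 -61.6 -5 0 0 -1.63;0.8 42.6 -61.6 -5 0 0 -1.63;0.8 42.6 -61.6 -5 0 0 -1.63"
}}

```text
time_s: 21.42
eef_pos: [206.0, 484.5, 289.5]
ee_rot: [-0.0, 0.202, 0.979, -0.0]
force: [-0.7, 0.5, -0.3]
grip_width: 0.802
grip_force: 0.0
```

```bash
python3 - <<'E'
from h import *
np.set_printoptions(precision=2,suppress=True)
for c,B in {"side":{"cap":(296,270,324,300),"punch":(294,270,326,345),"scr":(270,325,300,390),"file":(175,265,280,290),"brac":(350,255,405,295),"vise":(200,165,300,232)},"top":{"punch":(408,240,442,266),"scr":(442,262,470,284),"file":(305,270,330,355),"brac":(300,175,345,217),"vise":(155,250,245,345)}}.items():
    a=cv2.imread(f"pics/{c}0.png"); im=capture(c); save(im,c+"F"); b=cv2.imread(f"pics/{c}F.png")
    g0,g1=[cv2.cvtColor(x,cv2.COLOR_BGR2GRAY) for x in (a,b)]
    for n,(x0,y0,x1,y1) in B.items():
        t=cv2.resize(g0[y0:y1,x0:x1],None,fx=4,fy=4,interpolation=2); w=cv2.resize(g1[y0-8:y1+8,x0-8:x1+8],None,fx=4,fy=4,interpolation=2)
        q=cv2.matchTemplate(w,t,cv2.TM_CCOEFF_NORMED); _,v,_,l=cv2.minMaxLoc(q); print(c,n,round(v,4),np.array(l)/4-8)
s=sense();print(s["time_s"],s["eef_pos"],s["grip_width"])
E
```

```text
side cap 0.9974 [-1.  0.]
side punch 0.9944 [-1.  0.]
side scr 0.9911 [0. 0.]
side file 0.9991 [0. 0.]
side brac 0.9999 [0. 0.]
side vise 0.9997 [0. 0.]
top punch 0.9904 [-0.25  0.5 ]
top scr 0.999 [0. 0.]
top file 0.9597 [0. 0.]
top brac 0.9982 [0. 0.]
top vise 0.9967 [0. 0.]
21.5167 [207.88 482.2  289.7 ] 0.7993550294919882
```

```bash
python3 -c "
from rig import *
print(finish_job())"
```

```text
the job is handed in; nothing more can be done
None
```

The punch fired once on the scribed cross (force rose to about 15 N, then fell to about 7 N) and I stopped there; it is back upright and fully home in its hole. Before-and-after images show the scriber, nail file and bracelet unmoved. The job is handed in at about 22 s; I haven't seen the judge's result.

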